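# Slide the terminal board home in the test frame and bolt it

### The job

With a fingertip, push the terminal board along its rails, towards the end where the slide bolt is, until it drops fully into its locating notches and lies flat. Then push the steel bolt's knob so that the bolt goes all the way across over the board's edge. Only push: do not lift, carry or tip the board, leave everything else on the bench where it stands, and finish clear of it all.

Things in the scene. Friction and masses are not known exactly. Their poses are not given: they have to be found in the camera images.
- frame: Fixed metal test frame, 140 x 350 mm: two parallel rails. Origin on the bench midway between them; z up, +y along the rails in the direction the board must go, +x across them to the bolt side. Rails run from y = -200 to +150 mm, tops 40 mm above the bench, 34 to 62 mm either side of centre, open channel between (floor 12 mm up). Guide lips outside them are 51 mm high.
- board: Loose terminal board (plate on four 8 mm feet), 0.4 to 0.8 kg, between the lips with 2 mm side play, axes parallel to the frame's. Plate 120 (x) x 130 (y) x 10 mm. Origin at its centre, level with the feet's undersides, so the plate spans z 8 to 18 mm. Origin 40 mm above the bench while sliding, 32 when seated. Starts at frame y -100 to 0 mm. Slides with 1 to 6 N.
- board_rear (a point): Middle of the top of the board's rear edge (board 0, -65, 18 mm), where it can be pushed. The plate's last 30 mm here is bare; ahead of that stands a fixed reddish moulded block, 64 mm (x) x 80 mm (y, board -35 to +45), its top at board z 52 mm, with four brass studs up to 61 mm.
- seat (a point): Fixed point of the frame at (0, +60, 32) mm, where the board's origin lies when seated. Each rail has two notches, 29 mm long, 10 mm deep: outer lane at frame y +108, inner lane at +12. The board's front feet run in the outer lanes, rear feet in the inner, so all four (22 mm long) drop together; the notches' far walls then stop it. Play 3.5 mm either way.
- bolt (a joint): Travel of the steel slide bolt in m: 0 drawn back (starts within 0.005 of it), 0.030 fully across at its hard stop, reaching about 18 mm over the seated board's edge. Grows as the bolt moves along the frame's -x, towards the board. Friction about 2 N; stays where left. Its bar is 53 to 63 mm above the bench, so a board that has not dropped blocks it.
- bolt_knob (a point): Centre of the top of the bolt's upright round knob, 14 mm diameter, 63 to 88 mm above the bench, at frame x = 118 mm minus the travel, y = +60. The housing under it (frame x 70 to 138 mm, 36 mm wide) is 52 mm high; a strap over the bar at frame x 73 to 83 mm tops at 69 mm. Beyond the knob (+x) there is free space to push it from.
- screwdriver: Loose screwdriver lying on the bench on the robot's side of the frame, lengthwise with the rails; origin at its middle. Leave alone.
- insulator: Loose white ribbed porcelain insulator, 36 mm diameter, 62 mm high, standing on the bolt side of the frame; origin under its centre. Leave alone.
- jar: Loose jar, 48 mm diameter, 60 mm high, standing on the bolt side of the frame beyond the bolt; origin under its centre. Leave alone.
- meter: Loose black handheld meter lying flat, 75 x 140 x 40 mm; origin under its centre. Leave alone.
- mug: Loose white mug, 80 mm diameter, 90 mm high; origin under its centre. Leave alone.
- tape: Loose black roll of tape lying flat, 90 mm diameter, 19 mm high; origin under its centre. Leave alone.
- plug: Loose plug standing on end, 20 mm diameter, 60 mm high; origin under its centre. Leave alone.
There are look-alikes about, which are no part of the job. What is shaped like the board but turquoise is not meant.

How it is judged:
On the way, in this order (a step that is already met when the one before it is completed fails the run):
1. the board has dropped into its notches with the bolt still drawn back (z of board in the frame of frame between 0.0295 and 0.0345 m and y of board in the frame of frame between 0.0545 and 0.0655 m and angle between board's own z axis and vertical below 0.03 rad and value of joint bolt below 0.012 m), for 0.2 s.
2. the bolt is fully across, over the seated board (z of board in the frame of frame between 0.0295 and 0.0345 m and y of board in the frame of frame between 0.0545 and 0.0655 m and angle between board's own z axis and vertical below 0.03 rad and value of joint bolt above 0.0265 m), for 0.2 s.
At the end, for the whole second after the job is handed in: The board's four feet are down in the notches: its origin 29.5 to 34.5 mm above the bench and within 5.5 mm of the seat along the rails, level within 0.03 rad, at rest; the bolt is at least 26.5 mm across of 30 mm; the board is untouched (all of step 2 and linear speed of board below 0.01 m/s and contact force between the fingers and board below 0.1 N).
It fails at once if the board is lifted (8 mm or more above its running height) or tipped by more than 0.2 rad (z of board in the frame of frame above 0.048 m or angle between board's own z axis and vertical above 0.2 rad).
It fails at once if another thing on the bench is moved by more than 15 mm (distance of any of screwdriver, insulator, jar, meter, mug, tape, plug from where it was at the start of the episode above 0.015 m).
It fails at once if another thing on the bench is tipped over by more than 0.35 rad (angle between any of insulator, jar, meter, mug, tape, plug's own z axis and vertical above 0.35 rad).
It also fails if it takes over 45 s, if anything falls off the work surface, if the arm or the gripper's body presses on something with over 40 N, if the wrist force passes 120 N, or if a joint passes its speed limit or range.

### The arm

A 6-joint arm with a two-finger parallel gripper is mounted at the origin on the work surface. World frame = base frame: x ahead of the robot, y to its left, z up, the work surface at z = 0. Lengths are in m, angles in rad, forces in N, time in s.
With the tool pointing down it reaches from about 0.3 to 0.875 m from the base axis. Payload 6.4 kg.
Tool frame: the origin (TCP) lies between the finger pads; the fingertips stand 19 mm ahead of it and the grasp point (between the pads) is the TCP (ctrl.tips_ahead is the z of the fingertips in the tool frame, in m); z points along the fingers, y is the line along which they close (so a half turn about z gives the same grasp; the last joint's range is limited). The gripper opens to 85 mm and grips with 20 to 120 N. Pads are 22 mm wide; open, the fingers measure 114 mm over their backs; the gripper's body (76 mm by 85 mm) begins 54 mm behind the grasp point. The pads swing forward as they close: fully open they stand 13 mm farther back than shut.
Start: joints at [1.065, 0.181, 1.607, -0, 1.354, -0.206], TCP at [0.17, 0.549, 0.25] pointing down, gripper open.
Joint ranges: [-2.99, 2.99], [-0.89, 2.07], [0.3, 2.58], [-1.14, 4.28], [0, 2.63], [-3.12, 3.12]. Speed limits (rad/s): [2.57, 2.57, 3.01, 3.14, 3.14, 3.14].

### API

Orientations are given as a unit quaternion [w, x, y, z].
In Python, from bench import readout, vision, ctrl gives the robot as it stands.
- The arm moves only by the tool play_rows, never from a script. Its arguments are lists of equal length, an entry for each row: "xyz": the shift along the tool's x, y, z in mm, a list of three; "rot": the turn, a rotation vector about the tool's x, y, z in rad, a list of three; "grip": the opening, from 0 (shut) to 1 (fully open). In form: {"xyz": [[x, y, z], ...], "rot": [[rx, ry, rz], ...], "grip": [grip, ...]}. A call has exactly 10 rows; each row is the pose to reach, as a shift and turn from the pose commanded when the call began, along the tool's axes at that moment; what a row does not reach only later rows make up. A row lasts 1/8 s, in which the tool goes at most 62.5 mm and 10.7 degrees, less where a joint would pass 70% of its speed; a pose out of reach is approached as far as the arm can. A call with a gripper value outside its range is refused whole. The fingers move at their own pace and stop on an object; the grip force is fixed at half the most. Time passes only in rows, so rows that repeat a pose let the fingers close, or fill a call up. It gives the time, the measured TCP pose, the force, the opening and the grip force at its end, in the units of the state.
- readout.get_obs(): the state, without advancing time (a new reading comes with each control period).
- vision.camera(name): name is "scene" or "top" or "wrist"; returns a dict with "color" (420x560x3 uint8, red, green, blue), "depth" (420x560 float32, m along the optical axis (not along the pixel's ray), 0 where there is no reading), "camera_matrix" (3x3 intrinsics, pixels), "extrinsics" (4x4, takes a point from camera to world coordinates); the wrist camera has in their place "hand_eye" (4x4, takes a point from camera to tool coordinates, whose origin is the TCP and whose axes are the flange's). Camera axes: x right, y down, z forward; pixel columns grow to the right and rows downward; lengths in m; the calibration is good to about 2 mm. The wrist camera is an equidistant fisheye: a pixel r from the principal point sees the ray r / f radians off the axis. A picture is of the moment at which its call begins: read the wrist's pose just before it.
- ctrl.hand_in(): hands the job in; it is judged then, once.
The state is a dict: "time_s": time; "q": joint angles; "dq": joint speeds; "joint_efforts": joint torques, N m; "eef_pos": TCP position; "eef_rot": TCP orientation; "wrist_force": force on the tool from outside, world axes, zero at the start; "torque": the same for the moment, N m; "opening": opening from 0.0 (shut) to 1.0 (fully open); "grasp_force": force on a finger pad.
Only numpy, scipy, OpenCV 4.12 (cv2) and the standard library are available. Lean on these libraries where they do the work, as an engineer would, in place of code of your own. Each camera call takes 0.05 s, during which the arm holds its last target. There are 200 camera calls.

## Working session

There is one attempt and no reset: what is moved stays moved. The work goes in short steps, Python scripts to look and compute and a tool call to move; the robot and the scene stay as the last step left them, time stands still between calls to the robot, and variables do not carry over. Pictures are saved under pics/ and viewed, at most 10 in all, crops included, and the job is handed in when it is done.

Besides the shell and the picture viewer there is one more tool, called as name(argument=value, ...) on one line, values as JSON. play_rows: Moves the arm, as the interface text tells. Its arguments: {"type":"object","properties":{"xyz":{"type":"array","items":{"type":"array","items":{"type":"number"}}},"rot":{"type":"array","items":{"type":"array","items":{"type":"number"}}},"grip":{"type":"array","items":{"type":"number"}}},"required":["xyz","rot","grip"]}

```bash
mkdir -p pics; python3 - <<'E'
from bench import readout, vision, ctrl
import cv2, numpy as np
o=readout.get_obs(); print(o['time_s'],o['eef_pos'],o['eef_rot'],o['opening'],ctrl.tips_ahead)
for n in ('top','scene'):
    c=vision.camera(n); np.savez(n+'.npz',**{k:v for k,v in c.items()})
    cv2.imwrite(f'pics/{n}0.png',c['color'][...,::-1]); print(n,c['camera_matrix'],c['extrinsics'])
E
```

```text
0.0 [0.16953225 0.54890498 0.24939375] [-3.07161266e-04  1.49319758e-01  9.88788567e-01 -8.28033258e-04] 1.0031132983268367 0.019
top [[387.70480691   0.         277.2929996 ]
 [  0.         387.70480691 208.30495065]
 [  0.           0.           1.        ]] [[-0.00371535 -0.98679928  0.16190547  0.32161443]
 [-0.99998821  0.00417244  0.00248329 -0.01840723]
 [-0.00312605 -0.16189433 -0.98680315  1.07671325]
 [ 0.          0.          0.          1.        ]]
scene [[420.85653745   0.         277.53225519]
 [  0.         420.85653745 211.63621719]
 [  0.           0.           1.        ]] [[ 0.43488676  0.60932326 -0.66302238  1.20619616]
 [ 0.90019027 -0.27533306  0.33741544 -0.41784251]
 [ 0.02304309 -0.7435838  -0.66824557  0.81854463]
 [ 0.          0.          0.          1.        ]]
```

View pics/top0.png

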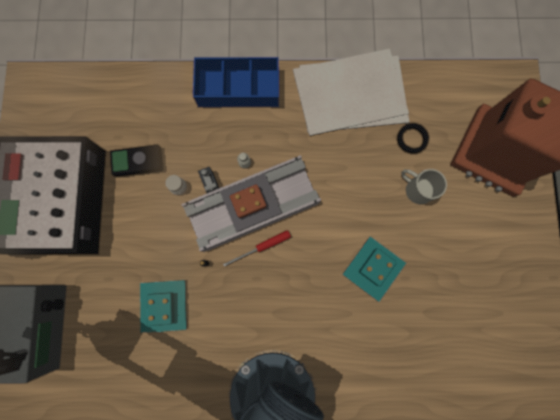

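View pics/scene0.png

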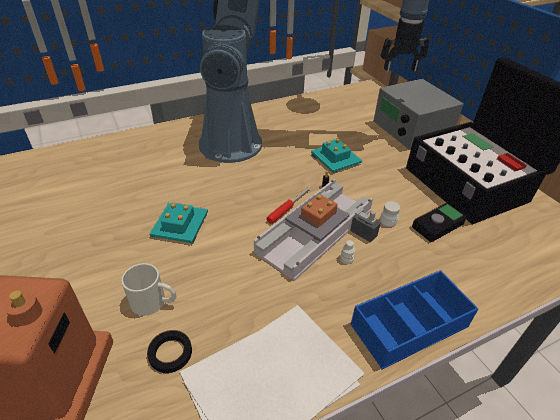

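The top view shows the frame centred near (252,203), with its rails running from lower left to upper right. The bolt is at (208,179), the red block at (248,201), the screwdriver at (258,248), the insulator at (244,160) and the jar at (176,185). The plug is at (206,263). Next I'll measure the frame and block.

```bash
cat > h.py <<'E'
import numpy as np, cv2
def load(n): return dict(np.load(n+'.npz'))
def ray(c,uv,z):
    K,T=c['camera_matrix'],c['extrinsics']
    d=T[:3,:3]@np.linalg.solve(K,np.array([*uv,1.])); return T[:3,3]+d*(z-T[2,3])/d[2]
def cloud(c):
    K,T=c['camera_matrix'],c['extrinsics']; D=c['depth']
    v,u=np.mgrid[:D.shape[0],:D.shape[1]]
    P=np.stack([(u-K[0,2])/K[0,0]*D,(v-K[1,2])/K[1,1]*D,D],-1)
    return P@T[:3,:3].T+T[:3,3]
def proj(c,p):
    K,T=c['camera_matrix'],c['extrinsics']; q=K@(T[:3,:3].T@(np.array(p)-T[:3,3])); return q[:2]/q[2]
E
python3 - <<'E'
from h import *
for n in('top','scene'):
    c=load(n);P=cloud(c);x,y,z=P[...,0],P[...,1],P[...,2]
    print(n,'table z',np.median(z[(abs(x-.4)<.05)&(abs(y+.1)<.1)]))
    reg=(x>.38)&(x<.72)&(y>-.15)&(y<.25)&(c['depth']>0)
    m=(reg&(z>.030)&(z<.056)).astype(np.uint8)
    k,l,s,_=cv2.connectedComponentsWithStats(m); i=1+np.argmax(s[1:,4])
    pts=P[l==i][:,:2].astype(np.float32)
    print(cv2.minAreaRect(pts),s[i])
    rgb=c['color'].astype(int); red=reg&(z>.06)&(rgb[...,0]>1.5*rgb[...,2])
    red&=(abs(z-.092)<.008)
    pr=P[red]; print('red',len(pr),cv2.minAreaRect(pr[:,:2].astype(np.float32)),np.median(z[red]))
c=load('top'); cv2.imwrite('pics/crop1.png',cv2.resize(c['color'][140:280,150:330,::-1],None,fx=4.4,fy=4.2,interpolation=cv2.INTER_CUBIC))
E
```

```text
top table z -0.0009871465357320641
((0.5655267834663391, 0.07624302804470062), (0.12106244266033173, 0.34803473949432373), 11.713814735412598) [ 182  156  124   61 1503]
red 717 ((0.5048655271530151, 0.06121509522199631), (0.06428056955337524, 0.07931576669216156), 22.400575637817383) 0.09087337071747681
scene table z -0.0010585361382424163
((0.5400851964950562, 0.06875163316726685), (0.20813046395778656, 0.3527674078941345), 22.60695457458496) [ 254  179  127   94 2425]
red 493 ((0.5069552063941956, 0.06146799772977829), (0.06432262808084488, 0.08209381252527237), 22.32257843017578) 0.09075401721535015
```

View pics/crop1.png

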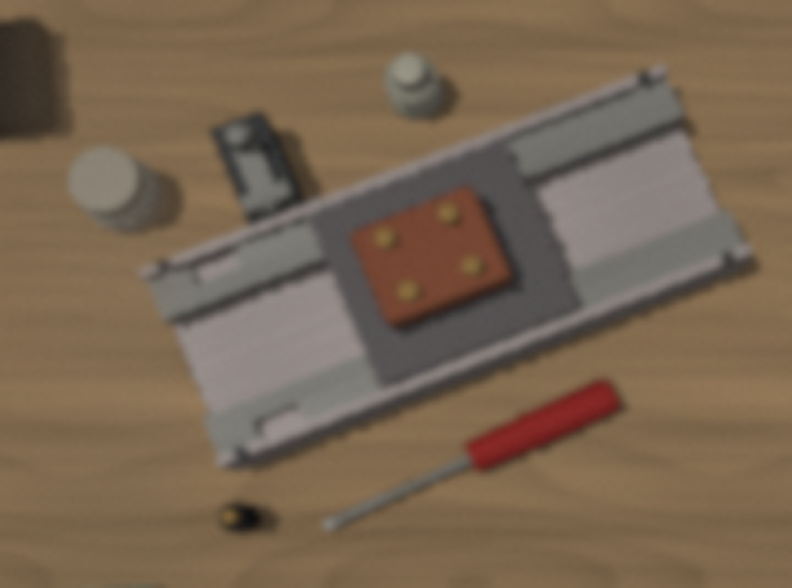

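```bash
python3 - <<'E'
from h import *
c=load('top');P=cloud(c);z=P[...,2]
C=[(143,270),(660,70),(222,465),(750,252)]
W=np.array([ray(c,((X+.5)/4.4-.5+150,(Y+.5)/4.2-.5+140),.051) for X,Y in C])[:,:2]
print(W); d=W[0]-W[1]+W[2]-W[3]; yaw=np.arctan2(-d[0],d[1]); print('yaw',np.degrees(yaw),'len',np.linalg.norm(d)/2,'w',np.linalg.norm(W[0]+W[1]-W[2]-W[3])/2)
R=lambda a:np.array([[np.cos(a),-np.sin(a)],[np.sin(a),np.cos(a)]])
a=np.radians(22.4); ctr=W.mean(0); org=ctr-R(a)@[0,-.025]; print('frame',org)
loc=lambda p:(p-org)@R(a)
for n in('top','scene'):
    c=load(n);P=cloud(c);z=P[...,2];L=(P[...,:2]-org)@R(a)
    # lips
    m=(c['depth']>0)&(z>.046)&(z<.0545)&(abs(L[...,0])<.085)&(abs(L[...,1]+.025)<.2)
    q=L[m]; 
    m2=m&(np.abs(L[...,0])>.06); q=L[m2]; print(n,'lip x',np.percentile(q[q[:,0]<0,0],[5,50,95]),np.percentile(q[(q[:,0]>0)&(q[:,1]<.03),0],[5,50,95]),'y',np.percentile(q[:,1],[.5,1,99,99.5]))
    m=(z>.078)&(z<.095)&(abs(L[...,0]-.11)<.03)&(abs(L[...,1]-.06)<.03); print('knob',m.sum(),L[m].mean(0) if m.any() else 0, z[m].max() if m.any() else 0)
    rgb=c['color'].astype(int); red=(abs(z-.092)<.006)&(rgb[...,0]>1.5*rgb[...,2])&(abs(L).max(-1)<.15)
    lo,hi=np.percentile(L[red],[2,98],axis=0);print('block',lo,hi)
    for nm,s,h in(('ins',(.1,-.02),.062),('jar',(.13,.11),.06)):
        m=(z>.03)&(z<.07)&(np.hypot(L[...,0]-s[0],L[...,1]-s[1])<.05)&(L[...,0]>.09)
        if m.any(): print(nm,m.sum(),L[m].mean(0),L[m].min(0),L[m].max(0))
    k=np.array([.118,.06]); w=org+R(a)@k; print('knob px pred',proj(c,[*w,.088]), w)
print('plug',loc(ray(load('top'),(150+238/4.4,140+516/4.2),.05)[:2]),'insul',loc(ray(load('top'),(150+408/4.4,140+70/4.2),.062)[:2]),'jar',loc(ray(load('top'),(150+105/4.4,140+180/4.2),.06)[:2]),'knobtop',loc(ray(load('top'),(150+238/4.4,140+133/4.2),.088)[:2]))
E
```

```text
[[ 0.5029718   0.23997817]
 [ 0.63412538 -0.07753933]
 [ 0.37850721  0.18813722]
 [ 0.51309405 -0.13097582]]
yaw 22.65648802051047 len 0.34493348217139863 w 0.13355858522471795
frame [0.49764785 0.07801371]
top lip x [-0.06762812 -0.06439623 -0.06148681] [0.06265229 0.0657623  0.06880352] y [-0.19741722 -0.19584948  0.14592544  0.14694995]
knob 25 [0.11588203 0.0600148 ] 0.08940067901374982
block [-0.03053492 -0.0561431 ] [0.030375   0.01995982]
ins 105 [ 0.11980282 -0.04997471] [ 0.10786395 -0.06527221] [ 0.13684694 -0.03512656]
jar 260 [0.12414382 0.12728184] [0.09411583 0.0613562 ] [0.14956915 0.15923588]
knob px pred [203.17074489 171.03660962] [0.58388006 0.17845278]
scene lip x [-0.06721833 -0.0639164  -0.0602929 ] [0.0607915  0.06683225 0.07026929] y [-0.198666   -0.19818591  0.14526041  0.14755749]
knob 26 [0.11878268 0.05792634] 0.088617934046198
block [-0.02679739 -0.05794235] [0.03298602 0.01779229]
ins 98 [ 0.12532904 -0.05434334] [ 0.10902281 -0.06531802] [ 0.13884221 -0.03855683]
jar 270 [0.13343933 0.12686614] [0.1099772  0.06090529] [0.15275671 0.15936962]
knob px pred [372.74436151 211.5788076 ] [0.58388006 0.17845278]
plug [-0.10273937  0.14923746] insul [ 0.12251196 -0.05119203] jar [0.1267707  0.14673078] knobtop [0.11547506 0.05837476]
```

The frame is at (0.498, 0.078) with a yaw of 22.4°, and the board is at frame y ≈ -23 mm. I'll use a helper that converts a frame-coordinate goal into tool shifts.

```bash
cat > go.py <<'E'
import sys,numpy as np
from scipy.spatial.transform import Rotation as R
from bench import readout
o=readout.get_obs(); q=o['eef_rot']; r=R.from_quat([q[1],q[2],q[3],q[0]])
x,y,zt=[float(v)/1000 for v in sys.argv[1:4]]; a=np.radians(22.4)  # frame mm; zt = fingertip height
F=R.from_euler('z',a); g=F.apply([x,y,0])+[.498,.078,zt+.019]
T=R.from_matrix(np.c_[-F.as_matrix()[:,1],-F.as_matrix()[:,0],[0,0,-1]])
c=[T,T*R.from_euler('z',np.pi)]; d=min(((r.inv()*k).as_rotvec() for k in c),key=np.linalg.norm)
fl=F.inv().apply(o['eef_pos']-np.array([.498,.078,.019]))*1000
print('t',o['time_s'],'tip in frame mm',fl.round(1),'F',o['wrist_force'].round(1) if hasattr(o['wrist_force'],'round') else o['wrist_force'],'open',o['opening'])
print('shift mm',(r.inv().apply(g-o['eef_pos'])*1000).round(1),'rot',d.round(3),'axes x,y,z in frame:',(F.inv()*r).as_matrix().T.round(2).tolist())
E
python3 go.py 0 -130 140
```

```text
t 0.1 tip in frame mm [-124.2  560.6  230.5] F [-0.2 -0.1 -0.6] open 1.001601975225153
shift mm [-535.7 -453.    91. ] rot [-0.002  0.     0.88 ] axes x,y,z in frame: [[-0.77, 0.64, 0.0], [0.64, 0.77, -0.0], [-0.0, -0.0, -1.0]]
```

play_rows(xyz=[[-45,-38,0],[-90,-76,0],[-135,-114,0],[-180,-152,0],[-225,-190,0],[-270,-228,0],[-315,-266,0],[-360,-304,0],[-405,-342,0],[-445,-376,0]], rot=[[0,0,0],[0,0,0.1],[0,0,0.2],[0,0,0.3],[0,0,0.4],[0,0,0.5],[0,0,0.6],[0,0,0.7],[0,0,0.8],[0,0,0.88]], grip=[1,0,0,0,0,0,0,0,0,0])

```text
time_s: 1.35
eef_pos: [0.4846, 0.0567, 0.2501]
eef_rot: [-0.0, 0.558, 0.83, 0.0]
wrist_force: [-0.5, -0.4, -1.1]
opening: 0.0
grasp_force: 0.0
```

```bash
python3 go.py 0 -130 80
```

```text
t 1.35 tip in frame mm [-20.5 -14.6 231.1] F [-0.5 -0.4 -1.1] open 0.00010060553482179109
shift mm [-115.4   21.   151.1] rot [-0.    -0.    -0.004] axes x,y,z in frame: [[0.0, 1.0, 0.0], [1.0, -0.0, -0.0], [-0.0, 0.0, -1.0]]
```

Tool x now points along frame +y and tool y along frame +x.

play_rows(xyz=[[-40,7,0],[-80,14,0],[-115,21,0],[-115,21,40],[-115,21,80],[-115,21,120],[-115,21,151],[-115,21,151],[-115,21,151],[-115,21,151]], rot=[[0,0,0],[0,0,0],[0,0,0],[0,0,0],[0,0,0],[0,0,0],[0,0,0],[0,0,0],[0,0,0],[0,0,0]], grip=[0,0,0,0,0,0,0,0,0,0])

```text
time_s: 2.6
eef_pos: [0.5484, -0.0399, 0.1011]
eef_rot: [0.002, 0.556, 0.831, 0.0]
wrist_force: [-0.0, -0.8, 0.0]
opening: 0.001
grasp_force: 0.0
```

```bash
python3 - <<'E'
from bench import vision; import cv2,numpy as np
for n in('wrist','scene'):
    c=vision.camera(n); np.savez(n+'1.npz',**c); im=c['color'][...,::-1]
    if n=='scene': im=cv2.resize(im[140:300,220:430],None,fx=3.7,fy=3.7,interpolation=cv2.INTER_CUBIC)
    cv2.imwrite(f'pics/{n}1.png',im)
E
python3 go.py 0 -120 42
```

```text
t 2.7 tip in frame mm [   1.4 -128.    81.8] F [0.3 0.5 0.3] open 0.0005304415871585954
shift mm [ 8.1 -1.5 39.8] rot [0.002 0.002 0.   ] axes x,y,z in frame: [[-0.0, 1.0, -0.0], [1.0, 0.0, 0.0], [0.0, -0.0, -1.0]]
```

View pics/scene1.png

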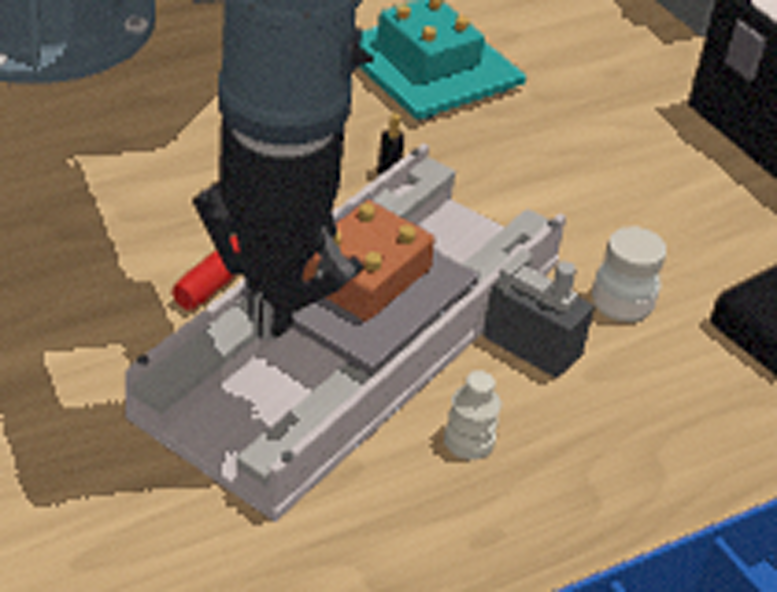

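The shut fingertips are at crop (270,320), just behind the board's rear edge. The bolt is drawn back. I'll descend and start pushing.

play_rows(xyz=[[0,-1,20],[0,-1,40],[10,-1,40],[20,-1,40],[25,-1,40],[30,-1,40],[35,-1,40],[40,-1,40],[45,-1,40],[50,-1,40]], rot=[[0,0,0],[0,0,0],[0,0,0],[0,0,0],[0,0,0],[0,0,0],[0,0,0],[0,0,0],[0,0,0],[0,0,0]], grip=[0,0,0,0,0,0,0,0,0,0])

```text
time_s: 3.95
eef_pos: [0.5278, 0.006, 0.0599]
eef_rot: [0.001, 0.556, 0.831, 0.0]
wrist_force: [1.1, -5.0, 4.0]
opening: 0.002
grasp_force: 2.5
```

```bash
cat > look.py <<'E'
from h import *; from bench import vision; import sys
a=np.radians(22.4); M=np.array([[np.cos(a),-np.sin(a)],[np.sin(a),np.cos(a)]])
for n in('scene','top'):
    c=vision.camera(n);P=cloud(c);L=(P[...,:2]-[.498,.078])@M;z=P[...,2];rgb=c['color'].astype(int)
    red=(z>.075)&(z<.098)&(rgb[...,0]>1.5*rgb[...,2])&(abs(L[...,0])<.05)&(abs(L[...,1])<.15)
    if red.any(): print(n,red.sum(),'block y max',np.percentile(L[red],98,axis=0),'z med',np.median(z[red]))
    m=(z>.078)&(z<.095)&(abs(L[...,0]-.105)<.03)&(abs(L[...,1]-.06)<.012)
    if m.any(): print(' knob',m.sum(),L[m].mean(0))
    if len(sys.argv)>1 and n=='scene': cv2.imwrite(sys.argv[1],cv2.resize(c['color'][140:300,220:430,::-1],None,fx=3.7,fy=3.7,interpolation=cv2.INTER_CUBIC))
E
python3 look.py; python3 go.py 0 -16 42
```

```text
scene 281 block y max [0.0340207  0.03971682] z med 0.09035893265064343
 knob 23 [0.11853678 0.05890053]
top 101 block y max [0.03134299 0.00060968] z med 0.09074308882143
 knob 26 [0.11546859 0.06029581]
t 4.05 tip in frame mm [ -0.2 -77.   40.4] F [ 1.8 -1.9  1.8] open -0.0005063407394221038
shift mm [61.   0.2 -1.6] rot [ 0. -0.  0.] axes x,y,z in frame: [[-0.0, 1.0, 0.0], [1.0, 0.0, 0.0], [0.0, 0.0, -1.0]]
```

play_rows(xyz=[[5,0,-1],[10,0,-1],[15,0,-1],[20,0,-1],[25,0,-1],[30,0,-1],[35,0,-1],[40,0,-1],[45,0,-1],[50,0,-1]], rot=[[0,0,0],[0,0,0],[0,0,0],[0,0,0],[0,0,0],[0,0,0],[0,0,0],[0,0,0],[0,0,0],[0,0,0]], grip=[0,0,0,0,0,0,0,0,0,0])

```text
time_s: 5.3
eef_pos: [0.508, 0.0528, 0.0603]
eef_rot: [-0.0, 0.556, 0.831, -0.0]
wrist_force: [-0.6, -1.6, -1.4]
opening: -0.002
grasp_force: 0.9
```

```bash
python3 look.py; python3 go.py 0 -16 42
```

```text
scene 253 block y max [0.0339676  0.09075629] z med 0.09055736585241547
 knob 23 [0.11825346 0.05840285]
top 252 block y max [0.03110949 0.06566796] z med 0.09069244761328138
t 5.4 tip in frame mm [ -0.3 -26.8  41.3] F [-0.3  0.4  0.1] open -0.0007508936818648513
shift mm [10.8  0.4 -0.7] rot [-0. -0.  0.] axes x,y,z in frame: [[-0.0, 1.0, 0.0], [1.0, 0.0, -0.0], [-0.0, 0.0, -1.0]]
```

play_rows(xyz=[[2,0,0],[4,0,0],[6,0,0],[8,0,0],[9,0,0],[10,0,0],[11,0,0],[12,0,0],[12,0,0],[12,0,0]], rot=[[0,0,0],[0,0,0],[0,0,0],[0,0,0],[0,0,0],[0,0,0],[0,0,0],[0,0,0],[0,0,0],[0,0,0]], grip=[0,0,0,0,0,0,0,0,0,0])

```text
time_s: 6.65
eef_pos: [0.5036, 0.0636, 0.0603]
eef_rot: [-0.0, 0.556, 0.831, 0.0]
wrist_force: [-0.1, -1.4, 0.3]
opening: -0.0
grasp_force: 0.8
```

```bash
python3 look.py; python3 go.py 0 -16 42
```

```text
scene 229 block y max [0.03354301 0.10283727] z med 0.0830134560747714
 knob 26 [0.11838662 0.0584864 ]
top 286 block y max [0.03120406 0.07952783] z med 0.08302696400049075
t 6.75 tip in frame mm [ -0.3 -15.4  41.3] F [ 0.3 -2.4  0.5] open 0.0022342510733196126
shift mm [-0.6  0.3 -0.7] rot [ 0. -0.  0.] axes x,y,z in frame: [[-0.0, 1.0, 0.0], [1.0, 0.0, 0.0], [0.0, 0.0, -1.0]]
```

The board dropped 7.6 mm and is seated. I'll back off, rise and cross over to the bolt.

play_rows(xyz=[[-10,0,0],[-25,0,0],[-25,0,-40],[-25,0,-80],[-25,0,-120],[10,45,-120],[45,90,-120],[75,130,-120],[75,168,-120],[75,168,-120]], rot=[[0,0,0],[0,0,0],[0,0,0],[0,0,0],[0,0,0],[0,0,0],[0,0,0],[0,0,0],[0,0,0],[0,0,0]], grip=[0,0,0,0,0,0,0,0,0,0])

```text
time_s: 8.0
eef_pos: [0.632, 0.1971, 0.1796]
eef_rot: [0.0, 0.556, 0.831, 0.0]
wrist_force: [0.1, -0.2, 0.4]
opening: 0.001
grasp_force: 0.0
```

```bash
python3 look.py pics/s2.png; python3 go.py 165 59 71
```

```text
scene 464 block y max [0.03315149 0.10099871] z med 0.08297193186347657
 knob 26 [0.11847232 0.05829125]
top 745 block y max [0.0305111  0.10220342] z med 0.08275719555078587
 knob 26 [0.11535338 0.06026495]
t 8.1 tip in frame mm [167.1  58.8 160.5] F [-0.3 -0.8 -0.6] open 0.0010793528474927208
shift mm [ 0.1 -1.9 89.5] rot [-0.002 -0.    -0.   ] axes x,y,z in frame: [[0.0, 1.0, 0.0], [1.0, -0.0, -0.0], [-0.0, 0.0, -1.0]]
```

View pics/s2.png

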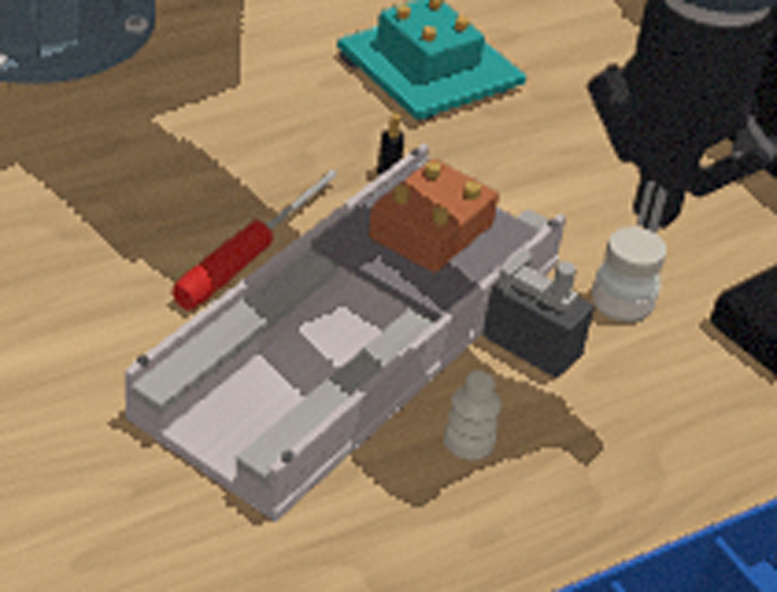

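The board lies flat in the frame with the block at crop (435,215). The knob at (566,275) is still drawn back, and nothing else has moved. I'll descend beyond the knob and push in -x.

play_rows(xyz=[[1,-1,30],[1,-2,60],[1,-2,89],[1,-10,89],[1,-18,89],[1,-23,89],[1,-28,89],[1,-33,89],[1,-38,89],[1,-42,89]], rot=[[0,0,0],[0,0,0],[0,0,0],[0,0,0],[0,0,0],[0,0,0],[0,0,0],[0,0,0],[0,0,0],[0,0,0]], grip=[0,0,0,0,0,0,0,0,0,0])

```text
time_s: 9.35
eef_pos: [0.5915, 0.1819, 0.0919]
eef_rot: [0.001, 0.556, 0.831, 0.001]
wrist_force: [1.8, 1.1, 2.7]
opening: -0.002
grasp_force: 1.1
```

```bash
python3 look.py pics/s3.png; python3 go.py 107 59 71
```

```text
scene 465 block y max [0.03336857 0.10122216] z med 0.08287099348850657
 knob 49 [0.11777714 0.05354137]
top 732 block y max [0.03027124 0.10223826] z med 0.08283318089933406
 knob 2 [0.1208784  0.04854494]
t 9.45 tip in frame mm [125.5  60.5  72.5] F [1.7 1.1 1.4] open -0.00021096144031220436
shift mm [ -1.5 -18.5   1.5] rot [ 0.  0. -0.] axes x,y,z in frame: [[0.0, 1.0, -0.0], [1.0, -0.0, 0.0], [0.0, -0.0, -1.0]]
```

View pics/s3.png

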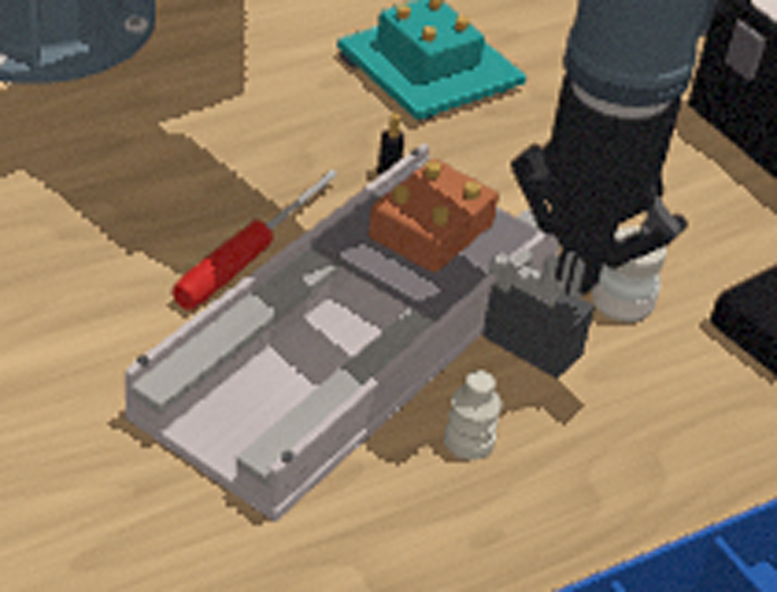

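The finger is on the knob, near (555,265), with about 2 N of reaction, and the bolt is moving. I'll keep pushing.

play_rows(xyz=[[0,-3,0],[0,-6,0],[0,-9,0],[0,-12,0],[0,-14,0],[0,-16,0],[0,-17,0],[0,-18,0],[0,-19,0],[0,-20,0]], rot=[[0,0,0],[0,0,0],[0,0,0],[0,0,0],[0,0,0],[0,0,0],[0,0,0],[0,0,0],[0,0,0],[0,0,0]], grip=[0,0,0,0,0,0,0,0,0,0])

```text
time_s: 10.7
eef_pos: [0.5742, 0.1748, 0.0917]
eef_rot: [0.001, 0.556, 0.831, 0.002]
wrist_force: [9.3, 3.8, -2.2]
opening: 0.004
grasp_force: 5.1
```

```bash
python3 go.py 107 59 71
```

```text
t 10.7 tip in frame mm [107.3  60.4  72.7] F [ 9.3  3.8 -2.2] open 0.003817982715911054
shift mm [-1.4 -0.3  1.7] rot [ 0.004  0.    -0.   ] axes x,y,z in frame: [[0.0, 1.0, -0.0], [1.0, -0.0, 0.0], [0.0, -0.0, -1.0]]
```

The force has risen to about 10 N at x = 107, so this should be the hard stop. I'll nudge slightly further, then retreat and rise.

play_rows(xyz=[[0,-1,0],[0,-2,0],[0,-2,0],[0,-2,0],[0,10,0],[0,35,0],[0,55,0],[0,55,-50],[0,55,-100],[0,55,-120]], rot=[[0,0,0],[0,0,0],[0,0,0],[0,0,0],[0,0,0],[0,0,0],[0,0,0],[0,0,0],[0,0,0],[0,0,0]], grip=[0,0,0,0,0,0,0,0,0,0])

```text
time_s: 11.95
eef_pos: [0.6243, 0.1954, 0.2143]
eef_rot: [0.001, 0.556, 0.831, 0.001]
wrist_force: [1.3, -0.1, -0.4]
opening: -0.0
grasp_force: 0.0
```

```bash
python3 look.py pics/s4.png; python3 go.py 107 59 71
```

```text
scene 465 block y max [0.03315422 0.1019101 ] z med 0.08282459077128146
 knob 26 [0.08957199 0.05809676]
top 745 block y max [0.03051956 0.10212681] z med 0.08291426444511296
 knob 23 [0.08653178 0.05999953]
t 12.05 tip in frame mm [161.6  60.4 194.6] F [-0.1  0.7 -0.4] open -0.0012121903662405753
shift mm [ -1.2 -54.9 123.4] rot [0.003 0.001 0.   ] axes x,y,z in frame: [[-0.0, 1.0, -0.0], [1.0, 0.0, 0.0], [0.0, -0.0, -1.0]]
```

View pics/s4.png

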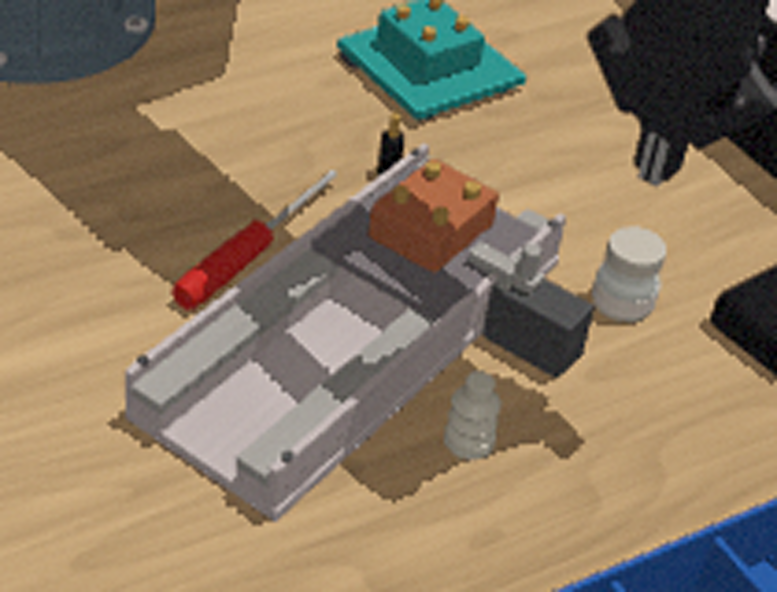

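The knob has moved about 29 mm, to x ≈ 88 mm at (530,260). The bar lies over the board's edge at (490,262), and the gripper is clear.

```bash
python3 -c "
from bench import ctrl; print(ctrl.hand_in())"
```

```text
the job is handed in; nothing more can be done
None
```

I pushed the board into its notches, where it dropped about 7.6 mm and lies flat, then pushed the bolt fully across, backed the arm clear and handed the job in (no verdict was returned).

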